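Lid the bean doser and hold its gate open at the mark

ROBOT

A 7-joint arm with a two-finger parallel gripper is mounted at the origin on a cart in front of the work surface, level with it; the furniture and walls round the work are solid. World frame = base frame: x ahead of the robot, y to its left, z up, the work surface at z = 0. Lengths are in m, angles in rad, forces in N, time in s.
With the tool pointing down it reaches from about 0.35 to 0.9 m from the base axis. Payload 19.9 kg.
Tool frame: the origin (TCP) lies on the front face of the gripper's body, between the roots of the fingers; the fingertips stand ahead of it and the grasp point (between the pads) lies 78 mm ahead of it (tcp_to_tips is the z of the fingertips in the tool frame, in m); z points along the fingers, y is the line along which they close (so a half turn about z gives the same grasp; the last joint's range is limited). The gripper opens to 94 mm and grips with 3 to 60 N. Pads are 16 mm wide; open, the fingers measure 119 mm over their backs; the gripper's body (75 mm by 177 mm) begins 78 mm behind the grasp point.
Start: joints at [1.296, 0.417, -0.01, 1.614, 0.005, 1.111, -0.053], TCP at [0.144, -0.608, 0.303] pointing down, gripper open.
Joint ranges: [-2.81, 2.81], [-0.39, 2.02], [-1.27, 1.25], [0.06, 2.57], [-1.19, 4.33], [0.19, 2], [-2.82, 2.82]. Speed limits (rad/s): [1.89, 1.89, 2.39, 2.39, 3.01, 3.01, 3.01].

INTERFACE

Orientations are given as a 3x3 rotation matrix whose columns are the frame's x, y, z axes.
In Python, from plant import get_state, grab_frame, hand_in, tcp_to_tips gives the robot as it stands.
- The arm moves only by the shell command python3 -m pendant 'ROWS' [FORCE]. ROWS is JSON, a list of rows, each a list of 3 entries, a list of its own where there are three numbers: the shift along the tool's x, y, z in m, then the turn, a rotation vector about the tool's x, y, z in degrees, then the finger opening in m, from 0 to 0.094. A call has 1 to 12 rows; each row is the pose to reach, as a shift and turn from the pose commanded when the call began, along the tool's axes at that moment; what a row does not reach only later rows make up. A row lasts 1/10 s, in which the tool goes at most 50 mm and 8.59 degrees, less where a joint would pass 70% of its speed; a pose out of reach is approached as far as the arm can. A call with a gripper value outside its range is refused whole. The fingers move at their own pace and stop on an object; FORCE is the grip in N (left out, the last holds). Time passes only in rows, so rows that repeat a pose let the fingers close. It gives the time, the measured TCP pose, the force, the opening and the grip force at its end, in the units of the state.
- get_state(): the state, without advancing time (a new reading comes with each control period).
- grab_frame(name): name is "side" or "top" or "wrist"; returns a dict with "image" (420x560x3 uint8, red, green, blue), "z_map" (420x560 float32, m along the optical axis (not along the pixel's ray), 0 where there is no reading), "mtx" (3x3 intrinsics, pixels), "camera_from_world" (4x4, takes a point from world to camera coordinates); the wrist camera has in their place "tool_from_camera" (4x4, takes a point from camera to tool coordinates, whose origin is the TCP and whose axes are the flange's). Camera axes: x right, y up, looking along -z (the intrinsics and any distortion apply to the point x, -y, -z); pixel columns grow to the right and rows downward; lengths in m; the calibration is good to about 2 mm. A picture is of the moment at which its call begins: read the wrist's pose just before it.
- hand_in(): hands the job in; it is judged then, once.
The state is a dict: "time": time; "q": joint angles; "joint_velocities": joint speeds; "joint_efforts": joint torques, N m; "ee_pos": TCP position; "ee_rot": TCP orientation; "ft_force": force on the tool from outside, world axes, zero at the start; "moment": the same for the moment, N m; "finger_gap": opening from 0.0 (shut) to 1.0 (fully open); "gripper_force": force on a finger pad.
Only numpy, scipy, OpenCV 4.12 (cv2) and the standard library are available. Lean on these libraries where they do the work, as an engineer would, in place of code of your own. Each camera call takes 0.05 s, during which the arm holds its last target. There are 200 camera calls.

TASK

Put the wooden lid into the round pocket on top of the blue bean doser, rim down and knob up, so that it sits fully home, and let go of it. Then pull the doser's spring-loaded gate out by its upright wooden handle until the white line at the handle's foot is level with the white line on the red marker, and finish while still holding the handle there: the gate snaps shut if it is released. Keep the gate shut until the lid is on, and leave the two glasses and the bell where they stand.

Things in the scene. Friction and masses are not known exactly. Their poses are not given: they have to be found in the camera images.
- hopper_lid: Loose round wooden lid, 40 to 75 g: disc 65 mm diameter, 16 mm thick, with a knob 20 mm in diameter rising to 33 mm above the underside. Origin at the centre of its underside, z up through the knob. It starts flat on the worktop, knob up, over 100 mm to the left of a fixed dark bean tower 435 mm tall (x 0.52 to 0.71 m, y -0.34 to -0.53 m) that the arm must go round.
- doser: Fixed blue bean doser, steel top 112 mm (x) by 122 mm (y), 100 mm above the worktop. Origin at the centre of its foot. The gate slides out of its front, along the doser's own -x (roughly to the robot's right; yaw varies), between two aluminium rails, tops 80 mm above the worktop, ending 196 mm from the origin. A small chute sticks out 25 mm on its +y side.
- pocket (a point): Centre of the floor of the round pocket in the doser's top, 90 mm above the worktop. The pocket is 68 mm in diameter and 10 mm deep, open upwards; the lid's disc (65 mm) goes in and then stands 6 mm proud, its underside on this point.
- gate_slide (a joint): How far the gate is pulled out, in m: 0 shut, 0.075 at its stop. A spring pulls it shut with about 3.6 N at 0 and 120 N/m more (about 10 N at 0.055).
- gate: The gate with its upright wooden handle, 50 mm tall, 18 to 24 mm thick. Origin at the centre of the handle's foot, 80 mm above the worktop, on the doser's centre line (y = 0), 100 mm in front of the doser's origin when shut (44 mm clear of its top edge); axes as the doser's. It moves along the doser's -x by the joint value.
- knob_grip (a point): Point on the handle's axis to grip it at, 110 mm above the worktop (30 mm above its foot, 20 mm below its top). Fingertips pass the rails and the marker if they stay 86 mm or more above the worktop.
- mark: Red marker clip fixed on one rail, 16 mm long, with a white line across it, top 84 mm above the worktop. Origin at the white line on the rail's top, 33 mm to the doser's +y side of the centre line; axes as the doser's. Its place varies: gate travel 30 to 55 mm. The handle is at the mark when its x in the marker's frame is zero.
- shot_glass: Loose shot glass, 49 mm in diameter, 62 mm tall, to be left alone. Origin at the centre of its foot.
- bell: Loose counter bell, 64 mm in diameter, 56 mm tall, to be left alone. Origin at the centre of its foot.
- tasting_glass: Loose tasting glass, 55 mm in diameter, 75 mm tall, to be left alone. Origin at the centre of its foot.

How it is judged:
On the way, in this order (a step that is already met when the one before it is completed fails the run):
1. the lid sits fully home in the pocket, knob up, and is let go, with the gate shut (horizontal distance between hopper_lid and pocket below 0.005 m and z of hopper_lid in the frame of pocket between -0.003 and 0.003 m and angle between hopper_lid's own z axis and vertical below 0.08 rad and contact force between the fingers and hopper_lid below 0.3 N and value of joint gate_slide below 0.01 m), for 0.2 s.
2. the gate is pulled out to the mark and held there by the fingers (x of knob_grip in the frame of mark between -0.005 and 0.005 m and contact force between the fingers and gate above 2 N), for 0.3 s.
At the end, for the whole second after the job is handed in: The lid lies flat in the pocket, knob up (underside within 3 mm of the pocket's floor, within 5 mm of its centre, tilt under 0.08 rad), untouched by the fingers, and the fingers hold the gate's handle (more than 2 N) within 5 mm of the mark through the last second (all of step 2 and horizontal distance between hopper_lid and pocket below 0.005 m and z of hopper_lid in the frame of pocket between -0.003 and 0.003 m and angle between hopper_lid's own z axis and vertical below 0.08 rad and contact force between the fingers and hopper_lid below 0.3 N); the arm keeps its last pose, push and grip.
It fails at once if the gate is pulled more than 15 mm while the lid is not home (value of joint gate_slide above 0.015 m and not (horizontal distance between hopper_lid and pocket below 0.005 m and z of hopper_lid in the frame of pocket between -0.003 and 0.003 m and angle between hopper_lid's own z axis and vertical below 0.08 rad)).
It fails at once if the shot glass is shifted by more than 30 mm or tipped over (distance of shot_glass from where it was at the start of the episode above 0.03 m or angle between shot_glass's own z axis and vertical above 0.4 rad).
It fails at once if the bell is shifted by more than 30 mm or tipped over (distance of bell from where it was at the start of the episode above 0.03 m or angle between bell's own z axis and vertical above 0.4 rad).
It fails at once if the tasting glass is shifted by more than 30 mm or tipped over (distance of tasting_glass from where it was at the start of the episode above 0.03 m or angle between tasting_glass's own z axis and vertical above 0.4 rad).
It also fails if it takes over 48 s, if anything falls off the work surface, if the arm or the gripper's body presses on something with over 40 N, if the wrist force passes 120 N, or if a joint passes its speed limit or range.

## Working session

There is one attempt and no reset: what is moved stays moved. The work goes in short steps, Python scripts to look and compute and a shell command to move; the robot and the scene stay as the last step left them, time stands still between calls to the robot, and variables do not carry over. Pictures are saved under pics/ and viewed, at most 10 in all, crops included, and the job is handed in when it is done.

```bash
ls; mkdir -p pics; cat > h.py <<'E'
import numpy as np, cv2
from plant import get_state, grab_frame, hand_in, tcp_to_tips
def pts(f, st=None):
    z=f["z_map"]; h,w=z.shape; K=np.array(f["mtx"])
    u,v=np.meshgrid(np.arange(w),np.arange(h))
    x=(u-K[0,2])/K[0,0]*z; y=(v-K[1,2])/K[1,1]*z
    P=np.stack([x,-y,-z,np.ones_like(z)],-1)
    if "camera_from_world" in f: T=np.linalg.inv(f["camera_from_world"])
    else:
        W=np.eye(4); W[:3,:3]=st["ee_rot"]; W[:3,3]=st["ee_pos"]; T=W@f["tool_from_camera"]
    Q=(P@T.T)[...,:3]; Q[z==0]=np.nan
    return Q
def save(name,im): cv2.imwrite("pics/"+name,cv2.cvtColor(np.ascontiguousarray(im),cv2.COLOR_RGB2BGR))
E
python3 - <<'E'
from h import *
s=get_state(); print({k:np.round(v,3).tolist() for k,v in s.items()}, tcp_to_tips)
for n in("top","side"):
    f=grab_frame(n); save(n+"0.png",f["image"]); np.savez("/tmp/"+n,Q=pts(f),im=f["image"]); print(f.keys(),f["mtx"],np.linalg.inv(f["camera_from_world"]).round(2))
E
```

```text
pics
{'time': 0.0, 'q': [1.296, 0.418, -0.01, 1.614, 0.005, 1.111, -0.053], 'joint_velocities': [0.001, 0.001, -0.002, 0.002, -0.0, -0.0, -0.002], 'joint_efforts': [0.002, -85.124, 0.639, -42.599, -0.049, 0.019, 0.0], 'ee_pos': [0.144, -0.608, 0.302], 'ee_rot': [[0.973, 0.231, -0.0], [0.231, -0.973, 0.001], [-0.0, -0.001, -1.0]], 'ft_force': [-1.142, -0.226, -1.073], 'moment': [-0.004, -0.0, -0.007], 'gripper_force': 0.0, 'finger_gap': 1.0} 0.0972
dict_keys(['image', 'z_map', 'mtx', 'camera_from_world']) [[521.83926153   0.         282.61960948]
 [  0.         521.83926153 208.56227653]
 [  0.           0.           1.        ]] [[-0.02  0.99 -0.14  0.32]
 [-1.   -0.02  0.01  0.02]
 [ 0.    0.14  0.99  1.37]
 [ 0.    0.    0.    1.  ]]
dict_keys(['image', 'z_map', 'mtx', 'camera_from_world']) [[528.86861185   0.         272.02303346]
 [  0.         528.86861185 201.2695579 ]
 [  0.           0.           1.        ]] [[-0.92  0.21 -0.32  0.09]
 [-0.38 -0.47  0.79  1.03]
 [ 0.02  0.86  0.52  0.74]
 [ 0.    0.    0.    1.  ]]
```

View pics/top0.png

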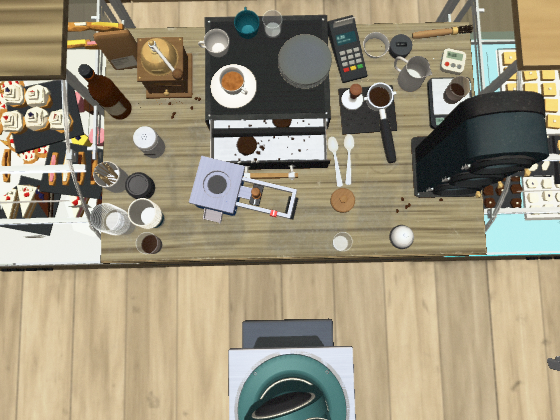

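View pics/side0.png

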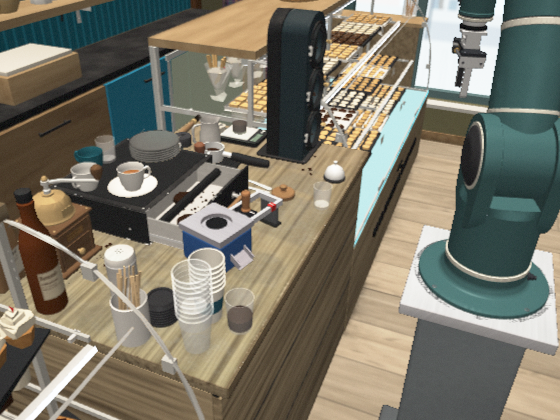

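The top view shows the doser at about (220,187), gate handle at (256,196), red marker at (275,212) and lid at (343,199). The shot glass is at (341,242), the bell at (402,237), the tasting glass at (149,243), and the tower is on the right.

```bash
python3 - <<'E'
from h import *
d=np.load("/tmp/top.npz");Q=d["Q"];im=d["im"].astype(int)
def box(u0,u1,v0,v1,zl,zh):
    m=np.zeros(Q.shape[:2],bool);m[v0:v1,u0:u1]=1
    return m&(Q[...,2]>zl)&(Q[...,2]<zh)
def show(n,m):
    P=Q[m];c=(np.nanmax(P[:,:2],0)+np.nanmin(P[:,:2],0))/2
    print(n,m.sum(),"mean",P.mean(0).round(4),"mid",c.round(4),"ext",np.ptp(P[:,:2],axis=0).round(3))
    return P
show("lid disc",box(325,362,180,218,.010,.022))
show("lid knob",box(325,362,180,218,.025,.045))
show("shot",box(325,360,228,256,.02,.09))
show("bell",box(385,418,222,252,.02,.09))
show("tasting",box(133,165,230,258,.02,.10))
m=box(180,246,150,216,.094,.108);P=show("dosertop",m)
cnt=P[:,:2].astype(np.float32)
r=cv2.minAreaRect(cnt);print("rect",r,np.degrees(0))
show("pocket floor",box(200,232,170,200,.06,.094))
show("handle",box(245,268,180,206,.115,.14))
show("wrist of rails",box(236,300,175,222,.07,.09))
R=(im[...,0]>150)&(im[...,1]<90)&(im[...,2]<90)
mm=np.zeros_like(R);mm[200:222,262:290]=1
show("red",R&mm&~np.isnan(Q[...,2]))
def crop(im,u0,u1,v0,v1,k): return cv2.resize(im[v0:v1,u0:u1].astype(np.uint8),None,fx=k,fy=k,interpolation=cv2.INTER_CUBIC)
save("crop1.png",crop(d["im"],185,305,145,230,6))
E
```

```text
lid disc 399 mean [ 0.5304 -0.1444  0.0156] mid [ 0.5424 -0.1507] ext [0.085 0.076]
lid knob 49 mean [ 0.5305 -0.1452  0.0337] mid [ 0.531 -0.146] ext [0.019 0.019]
shot 129 mean [ 0.4218 -0.1403  0.0476] mid [ 0.4182 -0.1345] ext [0.046 0.047]
bell 372 mean [ 0.4297 -0.2935  0.0363] mid [ 0.4298 -0.2966] ext [0.055 0.056]
tasting 450 mean [0.4244 0.3575 0.0469] mid [0.4237 0.3543] ext [0.053 0.055]
dosertop 2016 mean [0.564  0.1752 0.101 ] mid [0.5631 0.1745] ext [0.145 0.139]
rect ((0.5695062875747681, 0.1750480681657791), (0.11373256891965866, 0.13477826118469238), 75.55416870117188) 0.0
pocket floor 219 mean [0.5643 0.1762 0.0912] mid [0.5648 0.1763] ext [0.066 0.065]
handle 68 mean [0.5371 0.0792 0.1302] mid [0.5383 0.0795] ext [0.022 0.02 ]
wrist of rails 885 mean [0.5316 0.0614 0.0811] mid [0.5307 0.0541] ext [0.107 0.151]
red 5 mean [0.4836 0.0387 0.0829] mid [0.4833 0.0389] ext [0.003 0.012]
```

View pics/crop1.png

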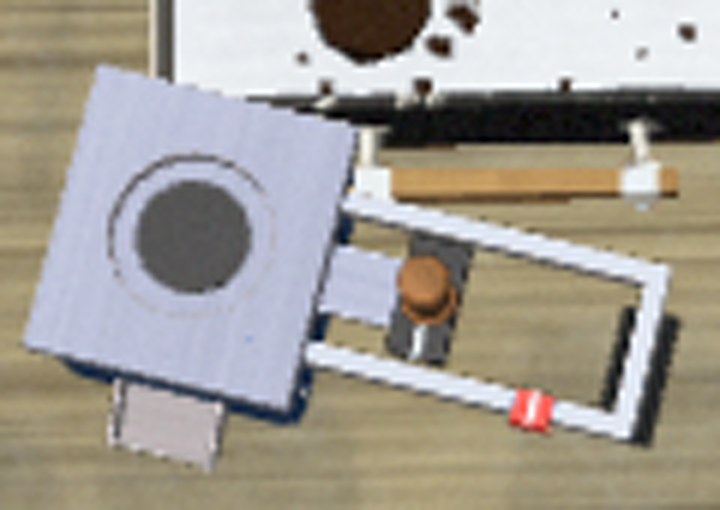

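```bash
cat >> h.py <<'E'
def plan(target, yvec=None):
    """shift in tool axes and turn (deg rotvec in tool axes) from the present pose to target, tool y along yvec, z down"""
    from scipy.spatial.transform import Rotation as Ro
    s=get_state(); R=np.array(s["ee_rot"]); p=np.array(s["ee_pos"])
    y=R[:,1] if yvec is None else np.array([*yvec,0.])
    y=np.array([y[0],y[1],0]); y/=np.linalg.norm(y); z=np.array([0,0,-1.]); x=np.cross(y,z)
    Rt=np.stack([x,y,z],1)
    print("t",round(s["time"],2),"p",p.round(4),"shift",(R.T@(np.array(target)-p)).round(4),"turn",Ro.from_matrix(R.T@Rt).as_rotvec(degrees=True).round(2))
E
python3 - <<'E'
from h import *
d=np.load("/tmp/top.npz");Q=d["Q"]
for x0 in np.arange(.40,.80,.04):
    print(round(x0,2),[round(float(np.nanpercentile(np.append(Q[...,2][(Q[...,0]>x0)&(Q[...,0]<x0+.04)&(Q[...,1]>y0)&(Q[...,1]<y0+.05)],0),99)),2) for y0 in np.arange(-.35,.3,.05)])
f=grab_frame("wrist"); print(np.array(f["tool_from_camera"]).round(4).tolist(), f["mtx"])
plan([.43,-.145,.30],(-.274,-.962))
plan([.35,-.30,.30],(-.274,-.962))
E
```

```text
0.4 [0.05, 0.06, 0.01, 0.06, 0.07, 0.01, 0.01, 0.01, 0.01, 0.01, 0.01, 0.01, 0.01]
0.44 [0.04, 0.04, 0.01, 0.01, 0.06, 0.01, 0.01, 0.08, 0.01, 0.01, 0.04, 0.01, 0.01]
0.48 [0.01, 0.01, 0.01, 0.02, 0.02, 0.01, 0.09, 0.09, 0.09, 0.11, 0.11, 0.11, 0.01]
0.52 [0.4, 0.01, 0.01, 0.03, 0.04, 0.01, 0.09, 0.09, 0.13, 0.11, 0.11, 0.11, 0.01]
0.56 [0.4, 0.01, 0.01, 0.01, 0.01, 0.01, 0.07, 0.09, 0.09, 0.11, 0.11, 0.11, 0.01]
0.6 [0.4, 0.03, 0.01, 0.02, 0.1, 0.1, 0.1, 0.1, 0.1, 0.11, 0.11, 0.11, 0.01]
0.64 [0.4, 0.03, 0.01, 0.02, 0.08, 0.07, 0.02, 0.02, 0.04, 0.04, 0.08, 0.01, 0.01]
0.68 [0.01, 0.04, 0.01, 0.01, 0.08, 0.08, 0.07, 0.07, 0.08, 0.08, 0.08, 0.01, 0.01]
0.72 [0.01, 0.04, 0.03, 0.02, 0.1, 0.11, 0.11, 0.11, 0.11, 0.12, 0.11, 0.1, 0.01]
0.76 [0.01, 0.05, 0.06, 0.09, 0.11, 0.11, 0.11, 0.11, 0.15, 0.16, 0.16, 0.22, 0.23]
[[-0.0, 0.9701, 0.2428, 0.0709], [1.0, 0.0002, -0.0006, 0.0004], [-0.0006, 0.2428, -0.9701, -0.0834], [0.0, 0.0, 0.0, 1.0]] [[312.84778713   0.         279.21310958]
 [  0.         312.84778713 203.80975901]
 [  0.           0.           1.        ]]
t 0.15 p [ 0.1441 -0.608   0.3022] shift [ 0.3849 -0.3845  0.0025] turn [-5.000e-02  2.000e-02  2.923e+01]
t 0.15 p [ 0.1441 -0.608   0.3022] shift [ 0.2714 -0.2522  0.0024] turn [-5.000e-02  2.000e-02  2.923e+01]
```

```bash
python3 -m pendant '[[[0.03,-0.03,0],[0,0,3],0.05],[[0.06,-0.06,0],[0,0,6],0.05],[[0.09,-0.085,0],[0,0,9],0.05],[[0.12,-0.11,0],[0,0,12],0.05],[[0.15,-0.14,0],[0,0,15],0.05],[[0.18,-0.17,0],[0,0,18],0.05],[[0.21,-0.2,0],[0,0,21],0.05],[[0.24,-0.225,0],[0,0,24],0.05],[[0.27,-0.25,0],[0,0,27],0.05],[[0.31,-0.27,0.01],[0,0,29.2],0.05],[[0.35,-0.29,0.02],[0,0,29.2],0.05],[[0.39,-0.31,0.03],[0,0,29.2],0.05]]' && python3 -c "
from h import *
plan([.5305,-.145,.26],(-.274,-.962))"
```

```text
time: 1.35
ee_pos: [0.4532, -0.2152, 0.2725]
ee_rot: [[0.962, -0.274, 0.0], [-0.274, -0.962, -0.0], [0.0, 0.0, -1.0]]
ft_force: [-0.4, -0.4, 1.1]
finger_gap: 0.535
gripper_force: 0.0
t 1.35 p [ 0.4532 -0.2152  0.2725] shift [ 0.0551 -0.0886  0.0125] turn [ 0.   -0.02  0.02]
```

```bash
python3 -m pendant '[[[0.02,-0.03,0.005],[0,0,0],0.05],[[0.04,-0.06,0.01],[0,0,0],0.05],[[0.055,-0.089,0.0125],[0,0,0],0.05],[[0.055,-0.089,0.0125],[0,0,0],0.05],[[0.055,-0.089,0.0125],[0,0,0],0.05]]' && python3 - <<'E'
from h import *
s=get_state(); f=grab_frame("wrist"); Q=pts(f,s); save("w1.png",f["image"]); np.savez("/tmp/w1",Q=Q,im=f["image"])
print(s["ee_pos"])
z=Q[...,2]; n=(abs(Q[...,0]-.53)<.05)&(abs(Q[...,1]+.145)<.05)
for lo,hi in((.012,.019),(.029,.037)):
    m=n&(z>lo)&(z<hi); P=Q[m]; c,r=cv2.minEnclosingCircle(P[:,:2].astype(np.float32)); v,u=np.nonzero(m)
    print(m.sum(),P.mean(0).round(4),np.round(c,4),round(r,4),u.mean(),v.mean())
plan([.5305,-.145,.116])
E
```

```text
time: 1.85
ee_pos: [0.5294, -0.1456, 0.2597]
ee_rot: [[0.962, -0.272, -0.001], [-0.272, -0.962, 0.0], [-0.001, -0.0, -1.0]]
ft_force: [-0.8, -1.3, -0.4]
finger_gap: 0.532
gripper_force: 0.0
[ 0.52937795 -0.14556413  0.25971005]
2421 [ 0.5315 -0.1486  0.0152] [ 0.5301 -0.1481] 0.0324 281.26807104502274 190.86782321354812
299 [ 0.5304 -0.1482  0.033 ] [ 0.53  -0.148] 0.0101 281.2842809364549 195.65217391304347
t 1.9 p [ 0.529  -0.1464  0.2599] shift [ 0.0012 -0.0018  0.1439] turn [ 0.02  0.04 -0.  ]
```

View pics/w1.png

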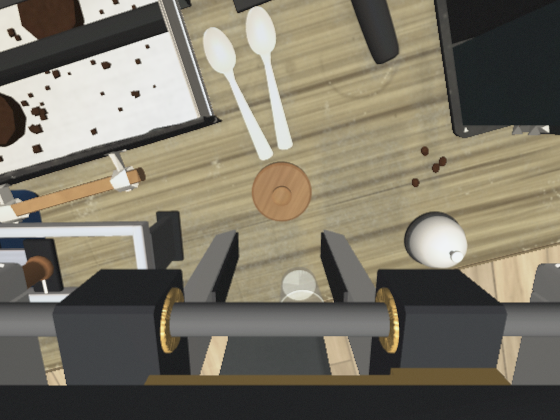

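The wrist view shows the lid centred at (281,193) between the fingers. It also shows the shot glass at (300,285), the bell at (437,241), and the doser rails on the left. I'll descend onto the knob.

```bash
python3 -m pendant '[[[0.001,0,0.03],[0,0,0],0.05],[[0.001,0,0.065],[0,0,0],0.05],[[0.001,0,0.1],[0,0,0],0.05],[[0.001,0,0.12],[0,0,0],0.05],[[0.001,0,0.13],[0,0,0],0.05],[[0.001,0,0.13],[0,0,0],0.05],[[0.001,0,0.13],[0,0,0],0.05]]' && python3 -c "
from h import *
plan([.5302,-.1472,.1175],(-.274,-.962))"
```

```text
time: 2.6
ee_pos: [0.5306, -0.1467, 0.1311]
ee_rot: [[0.962, -0.274, 0.001], [-0.274, -0.962, -0.0], [0.001, 0.0, -1.0]]
ft_force: [0.0, -0.4, 0.0]
finger_gap: 0.536
gripper_force: 0.0
t 2.6 p [ 0.5306 -0.1467  0.1311] shift [-0.0003  0.0006  0.0136] turn [ 0.01 -0.06 -0.  ]
```

```bash
python3 -m pendant '[[[0,0,0.007],[0,0,0],0.05],[[0,0.0005,0.0135],[0,0,0],0.05],[[0,0.0005,0.0135],[0,0,0],0.05],[[0,0.0005,0.0135],[0,0,0],0.01],[[0,0.0005,0.0135],[0,0,0],0.01],[[0,0.0005,0.0135],[0,0,0],0.01],[[0,0.0005,0.0135],[0,0,0],0.01],[[0,0.0005,0.0135],[0,0,0],0.01],[[0,0.0005,0.0135],[0,0,0],0.01]]' 15
```

```text
time: 3.5
ee_pos: [0.5302, -0.1467, 0.1167]
ee_rot: [[0.962, -0.273, 0.0], [-0.273, -0.962, 0.0], [0.0, -0.0, -1.0]]
ft_force: [-1.9, -1.0, 1.4]
finger_gap: 0.196
gripper_force: 15.0
```

```bash
python3 -m pendant '[[[0,0,-0.015],[0,0,0],0.01],[[0,0,-0.05],[0,0,0],0.01],[[0,0,-0.09],[0,0,0],0.01],[[-0.01,-0.02,-0.125],[0,0,0],0.01],[[-0.03,-0.06,-0.143],[0,0,0],0.01],[[-0.05,-0.1,-0.143],[0,0,0],0.01],[[-0.07,-0.14,-0.143],[0,0,0],0.01],[[-0.09,-0.18,-0.143],[0,0,0],0.01],[[-0.105,-0.22,-0.143],[0,0,0],0.01],[[-0.12,-0.26,-0.143],[0,0,0],0.01],[[-0.135,-0.295,-0.143],[0,0,0],0.01],[[-0.146,-0.319,-0.143],[0,0,0],0.01]]' && python3 -m pendant '[[[0,0,0],[0,0,0],0.01],[[0,0,0],[0,0,0],0.01],[[0,0,0],[0,0,0],0.01]]' && python3 - <<'E'
from h import *
s=get_state(); f=grab_frame("wrist"); Q=pts(f,s); save("w2.png",f["image"]); np.savez("/tmp/w2",Q=Q,im=f["image"],p=s["ee_pos"],R=s["ee_rot"])
z=Q[...,2]
for nm,lo,hi,c0,r0 in(("pocketfloor",.084,.095,(.564,.176),.04),("top",.098,.106,(.564,.176),.09),("liddisc",.155,.182,s["ee_pos"][:2],.06)):
    n=np.hypot(Q[...,0]-c0[0],Q[...,1]-c0[1])<r0
    m=n&(z>lo)&(z<hi); P=Q[m]
    if not len(P): continue
    c,r=cv2.minEnclosingCircle(P[:,:2].astype(np.float32)); v,u=np.nonzero(m)
    print(nm,m.sum(),P.mean(0).round(4),np.round(c,4),round(r,4),u.mean(),v.mean())
print(s["finger_gap"])
plan([.564,.176,.21],(-.274,-.962))
E
```

```text
time: 4.7
ee_pos: [0.4761, 0.2027, 0.2608]
ee_rot: [[0.963, -0.271, 0.001], [-0.271, -0.963, 0.001], [0.001, -0.001, -1.0]]
ft_force: [0.5, -0.7, 0.0]
finger_gap: 0.195
gripper_force: 15.0
time: 5.0
ee_pos: [0.4772, 0.199, 0.26]
ee_rot: [[0.962, -0.275, 0.0], [-0.275, -0.962, -0.0], [0.0, 0.0, -1.0]]
ft_force: [-0.2, -0.4, -0.9]
finger_gap: 0.197
gripper_force: 15.0
pocketfloor 3206 [0.564  0.1733 0.0914] [0.5627 0.1738] 0.0342 280.07018091079226 98.80318153462258
top 20442 [0.5674 0.1724 0.1012] [0.5628 0.1738] 0.0823 279.97700812053614 90.9771059583211
liddisc 5737 [0.4846 0.1964 0.1626] [0.4768 0.1985] 0.0327 279.5785253616873 232.24246121666377
0.1974071038497597
t 5.05 p [0.4772 0.1989 0.26  ] shift [ 0.0897 -0.0018  0.05  ] turn [ 0.02 -0.02 -0.06]
```

View pics/w2.png

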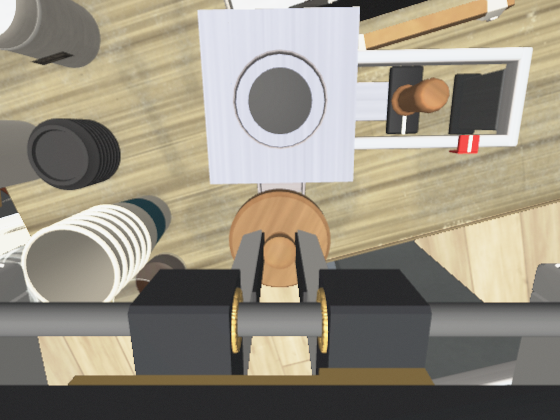

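```bash
python3 - <<'E'
from h import *
from scipy.optimize import least_squares
d=np.load("/tmp/w2.npz");Q=d["Q"];im=d["im"].astype(int);p=d["p"];R=d["R"]
L=(Q-p)@R  # tool coords
def circ(P,r):
    s=least_squares(lambda c:np.hypot(P[:,0]-c[0],P[:,1]-c[1])-r,P.mean(0),loss="soft_l1",f_scale=.0005); return s.x.round(4),np.abs(s.fun).mean().round(5)
def edge(m):
    cs,_=cv2.findContours(m.astype(np.uint8),cv2.RETR_EXTERNAL,cv2.CHAIN_APPROX_NONE); c=max(cs,key=cv2.contourArea)[:,0]; return c
brown=(im[...,0]-im[...,2]>40)
z=L[...,2]
m=brown&(np.hypot(L[...,0],L[...,1])<.05)&(z>.09)&(z<.106)
P=L[m];A=np.c_[P[:,:2],np.ones(len(P))];w=np.linalg.lstsq(A,P[:,2],rcond=None)[0];print("lid top plane",w,len(P),P[:,2].std())
c=edge(m);E=L[c[:,1],c[:,0]]; E=E[(E[:,0]>.0)|(abs(E[:,1])>.02)]; 
for r in(.0325,): print("lid tool",circ(E[:,:2],r),len(E))
m2=(Q[...,2]>.084)&(Q[...,2]<.096)&(np.hypot(L[...,0]-.09,L[...,1])<.045)
c=edge(m2);E=L[c[:,1],c[:,0]];print("pocket tool",circ(E[:,:2],.034),"med z",np.median(L[m2][:,2]),len(E))
E
```

```text
lid top plane [ 0.01042979 -0.00238332  0.1014529 ] 4433 0.0014902378047665448
lid tool (array([-0.0011,  0.0004]), np.float64(0.00631)) 323
pocket tool (array([0.089 , 0.0007]), np.float64(0.00025)) med z 0.1686395747258448 262
```

```bash
python3 - <<'E'
from h import *
from scipy.optimize import least_squares
d=np.load("/tmp/w2.npz");Q=d["Q"];im=d["im"].astype(int);L=(Q-d["p"])@d["R"]
brown=(im[...,0]-im[...,2]>40);z=L[...,2]
m=brown&(np.hypot(L[...,0],L[...,1])<.05)&(z>.097)&(z<.106)
cs,_=cv2.findContours(m.astype(np.uint8),cv2.RETR_EXTERNAL,cv2.CHAIN_APPROX_NONE);c=max(cs,key=cv2.contourArea)[:,0]
E=L[c[:,1],c[:,0],:2];E=E[np.hypot(*E.T)>.028]
s=least_squares(lambda q:np.hypot(E[:,0]-q[0],E[:,1]-q[1])-q[2],[0,0,.0325],loss="soft_l1",f_scale=.0005);print(s.x.round(4),np.abs(s.fun).mean(),len(E),E.min(0),E.max(0))
E
```

```text
[0.0002 0.0004 0.0319] 0.00033882337031079584 197 [-0.01255783 -0.03192403] [0.03234418 0.03271624]
```

```bash
python3 -m pendant '[[[0.03,0,0],[0,0,0],0.01],[[0.06,0,0],[0,0,0],0.01],[[0.082,0,0.01],[0,0,0],0.01],[[0.089,0.0003,0.025],[0,0,0],0.01],[[0.089,0.0003,0.037],[0,0,0],0.01],[[0.089,0.0003,0.037],[0,0,0],0.01],[[0.089,0.0003,0.037],[0,0,0],0.01],[[0.089,0.0003,0.037],[0,0,0],0.01]]' && python3 - <<'E'
from h import *
s=get_state();print(s["ee_pos"],s["ft_force"])
plan([.5635,.1735,.207],(-.274,-.962))
E
```

```text
time: 5.85
ee_pos: [0.5621, 0.1759, 0.2234]
ee_rot: [[0.962, -0.273, 0.001], [-0.273, -0.962, 0.0], [0.001, -0.0, -1.0]]
ft_force: [0.6, -0.4, -0.3]
finger_gap: 0.197
gripper_force: 15.0
[0.56214001 0.1759017  0.22337479] [ 0.5632095  -0.3683478  -0.30865006]
t 5.85 p [0.5621 0.1759 0.2234] shift [0.002  0.0019 0.0164] turn [-0.02 -0.03  0.08]
```

```bash
python3 -m pendant '[[[0,0,0.003],[0,0,0],0.01],[[0,0,0.006],[0,0,0],0.01],[[0,0,0.009],[0,0,0],0.01],[[0,0,0.009],[0,0,0],0.01],[[0,0,0.009],[0,0,0],0.01]]'
```

```text
time: 6.35
ee_pos: [0.5624, 0.1755, 0.2136]
ee_rot: [[0.962, -0.273, -0.0], [-0.273, -0.962, 0.0], [-0.0, 0.0, -1.0]]
ft_force: [0.8, 0.2, -0.5]
finger_gap: 0.192
gripper_force: 15.0
```

```bash
python3 -m pendant '[[[0,0,0.002],[0,0,0],0.01],[[0,0,0.004],[0,0,0],0.01],[[0,0,0.005],[0,0,0],0.01],[[0,0,0.006],[0,0,0],0.01],[[0,0,0.006],[0,0,0],0.01],[[0,0,0.006],[0,0,0],0.01]]'
```

```text
time: 6.95
ee_pos: [0.5625, 0.1755, 0.2077]
ee_rot: [[0.962, -0.273, -0.0], [-0.273, -0.962, 0.0], [-0.0, -0.0, -1.0]]
ft_force: [-0.1, 0.1, -1.0]
finger_gap: 0.193
gripper_force: 15.0
```

```bash
python3 -m pendant '[[[0,0,0.0005],[0,0,0],0.01],[[0,0,0.001],[0,0,0],0.01],[[0,0,0.001],[0,0,0],0.01],[[0,0,0.001],[0,0,0],0.01]]'
```

```text
time: 7.35
ee_pos: [0.5625, 0.1755, 0.2067]
ee_rot: [[0.962, -0.273, 0.0], [-0.273, -0.962, 0.0], [0.0, -0.0, -1.0]]
ft_force: [-0.8, -0.5, 1.0]
finger_gap: 0.199
gripper_force: 15.0
```

```bash
python3 -m pendant '[[[0,0,0],[0,0,0],0.05],[[0,0,0],[0,0,0],0.05],[[0,0,0],[0,0,0],0.05],[[0,0,0],[0,0,0],0.05],[[0,0,-0.02],[0,0,0],0.05],[[0,0,-0.05],[0,0,0],0.05],[[-0.03,0,-0.053],[0,0,0],0.05],[[-0.06,0.02,-0.053],[0,0,0],0.05],[[-0.07,0.05,-0.053],[0,0,0],0.05],[[-0.07,0.05,-0.053],[0,0,0],0.05],[[-0.07,0.05,-0.053],[0,0,0],0.05],[[-0.07,0.05,-0.053],[0,0,0],0.05]]' && python3 - <<'E'
from h import *
s=get_state(); f=grab_frame("wrist"); Q=pts(f,s); save("w3.png",f["image"]); np.savez("/tmp/w3",Q=Q,im=f["image"],p=s["ee_pos"],R=s["ee_rot"])
z=Q[...,2];im=f["image"].astype(int)
near=np.hypot(Q[...,0]-.563,Q[...,1]-.175)<.05
def st(n,m):
    P=Q[m]; A=np.c_[P[:,:2]-P[:,:2].mean(0),np.ones(len(P))]
    v,u=np.nonzero(m);c,r=cv2.minEnclosingCircle(P[:,:2].astype(np.float32))
    print(n,len(P),P.mean(0).round(4),"circ",np.round(c,4),round(r,4),"plane",np.linalg.lstsq(A,P[:,2],rcond=None)[0].round(4),u.mean().round(1),v.mean().round(1))
brown=im[...,0]-im[...,2]>40
st("disc",near&brown&(z>.100)&(z<.112)); st("knob",near&brown&(z>.118)&(z<.128))
st("handle",(np.hypot(Q[...,0]-.537,Q[...,1]-.079)<.03)&brown&(z>.122)&(z<.136))
red=(im[...,0]>140)&(im[...,1]<90)&(im[...,2]<90)&(np.hypot(Q[...,0]-.483,Q[...,1]-.039)<.03); st("red",red)
E
```

```text
time: 8.55
ee_pos: [0.4819, 0.147, 0.2598]
ee_rot: [[0.962, -0.273, 0.0], [-0.273, -0.962, 0.001], [0.0, -0.001, -1.0]]
ft_force: [0.2, 0.0, -0.2]
finger_gap: 0.531
gripper_force: 0.0
disc 5298 [0.5626 0.174  0.1054] circ [0.5623 0.1756] 0.0329 plane [-0.0006 -0.001   0.1054] 214.0 126.3
knob 696 [0.5621 0.1745 0.1231] circ [0.5623 0.1751] 0.0103 plane [-0.0114  0.0446  0.1231] 208.3 127.7
handle 874 [0.5373 0.0785 0.1302] circ [0.537  0.0773] 0.0112 plane [-0.0278 -0.1345  0.1302] 356.0 124.1
red 244 [0.4899 0.0359 0.085 ] circ [0.4899 0.0357] 0.0102 plane [ 0.0048 -0.0195  0.085 ] 405.9 166.8
```

View pics/w3.png

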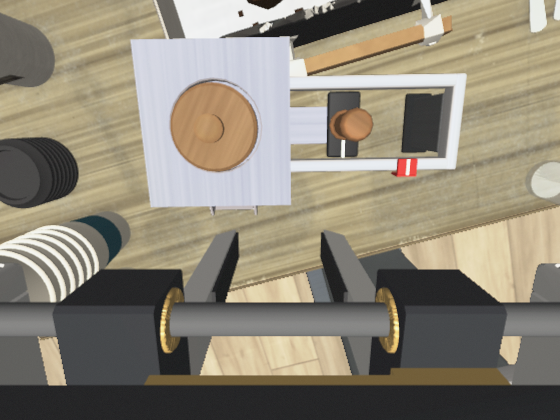

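The lid is seated flat: its disc top is at z 0.105, the lid shows at (214,126) and its knob at (208,128). The handle is at (352,124) with its foot line at (342,148), and the marker line is at (407,167). Now I'll go for the handle.

```bash
python3 -m pendant '[[[0.03,0.02,0],[0,0,0],0.05],[[0.06,0.042,0],[0,0,0],0.05],[[0.0715,0.051,0.01],[0,0,0],0.05],[[0.0715,0.051,0.02],[0,0,0],0.05],[[0.0715,0.051,0.02],[0,0,0],0.05],[[0.0715,0.051,0.02],[0,0,0],0.05]]' && python3 - <<'E'
from h import *
s=get_state(); f=grab_frame("wrist"); Q=pts(f,s); im=f["image"].astype(int)
m=(np.hypot(Q[...,0]-.537,Q[...,1]-.079)<.03)&(im[...,0]-im[...,2]>40)&(Q[...,2]>.127)&(Q[...,2]<.136)
P=Q[m];print(len(P),P.mean(0),cv2.minEnclosingCircle(P[:,:2].astype(np.float32)))
plan([.537,.0785,.188],(-.27,-.963))
E
```

```text
time: 9.2
ee_pos: [0.5357, 0.0793, 0.2394]
ee_rot: [[0.962, -0.272, -0.001], [-0.272, -0.962, 0.001], [-0.001, -0.0, -1.0]]
ft_force: [0.5, 0.6, 1.3]
finger_gap: 0.53
gripper_force: 0.0
753 [0.53818994 0.07687204 0.1305331 ] ((0.5377013683319092, 0.077055923640728), 0.010622800327837467)
t 9.25 p [0.5359 0.0792 0.2398] shift [0.0013 0.0004 0.0518] turn [-0.02  0.02 -0.09]
```

```bash
python3 -m pendant '[[[0.002,0.001,0.02],[0,0,0],0.05],[[0.002,0.001,0.04],[0,0,0],0.05],[[0.002,0.001,0.0515],[0,0,0],0.05],[[0.002,0.001,0.0515],[0,0,0],0.05],[[0.002,0.001,0.0515],[0,0,0],0.01],[[0.002,0.001,0.0515],[0,0,0],0.01],[[0.002,0.001,0.0515],[0,0,0],0.01],[[0.002,0.001,0.0515],[0,0,0],0.01],[[0.002,0.001,0.0515],[0,0,0],0.01],[[0.002,0.001,0.0515],[0,0,0],0.01]]' 40
```

```text
time: 10.25
ee_pos: [0.5383, 0.0769, 0.1887]
ee_rot: [[0.962, -0.273, 0.001], [-0.273, -0.962, 0.001], [0.001, -0.001, -1.0]]
ft_force: [0.3, 4.0, 6.7]
finger_gap: 0.221
gripper_force: 40.0
```

```bash
python3 -m pendant '[[[0,0.008,0],[0,0,0],0.01],[[0,0.016,0],[0,0,0],0.01],[[0,0.024,0],[0,0,0],0.01],[[0,0.032,0],[0,0,0],0.01],[[0,0.04,0],[0,0,0],0.01],[[0,0.046,0],[0,0,0],0.01],[[0,0.051,0],[0,0,0],0.01],[[0,0.051,0],[0,0,0],0.01],[[0,0.051,0],[0,0,0],0.01],[[0,0.051,0],[0,0,0],0.01]]' && python3 - <<'E'
from h import *
s=get_state(); f=grab_frame("wrist"); Q=pts(f,s); np.savez("/tmp/w4",Q=Q,im=f["image"],p=s["ee_pos"],R=s["ee_rot"])
im=f["image"]; t=grab_frame("top")["image"]; sd=grab_frame("side")["image"]
rs=lambda a,k:cv2.resize(a,None,fx=k,fy=k,interpolation=cv2.INTER_CUBIC)
a=rs(im[90:270,160:360],3); b=rs(t[170:230,225:305],2.5)
c=np.zeros((540,800,3),np.uint8); c[:540,:600]=a; c[:150,600:800]=b; sdc=rs(sd[175:255,215:295],2.5); c[160:360,600:800]=sdc
save("w4.png",c)
E
```

```text
time: 11.25
ee_pos: [0.5252, 0.0283, 0.1887]
ee_rot: [[0.962, -0.273, 0.003], [-0.273, -0.962, 0.002], [0.003, -0.002, -1.0]]
ft_force: [7.7, 8.1, -1.4]
finger_gap: 0.218
gripper_force: 40.0
```

View pics/w4.png

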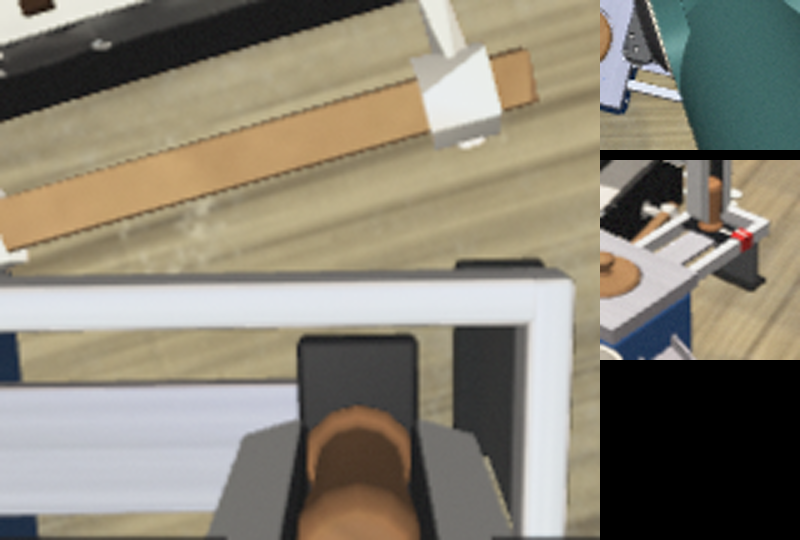

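```bash
python3 - <<'E'
from h import *
d=np.load("/tmp/w3.npz");Q=d["Q"];im=d["im"].astype(int)
lum=im.min(2)
u=np.array([-.265,-.964]);n=np.array([.964,-.265])
def rows(name,u0,u1,v0,v1,cond):
    o=[]
    for v in range(v0,v1):
        c=np.arange(u0,u1); w=np.clip(lum[v,u0:u1]-110,0,None)*cond(v,c)
        if w.sum()>80:
            q=Q[v,u0:u1]; k=w>0
            P=(q[k]*w[k,None]).sum(0)/w.sum(); o.append([v,(c*w).sum()/w.sum(),P[:2]@u,P[:2]@n,P[2]])
    o=np.array(o);print(name);print(o.round(4)); return o
rows("foot",336,348,138,158,lambda v,c:1)
rows("mark",401,413,160,175,lambda v,c:1)
red=(im[...,0]>130)&(im[...,1]<90)&(im[...,2]<90);red[:,:380]=0;red[:,430:]=0
for v in range(158,177):
    k=np.nonzero(red[v])[0]
    if len(k)>3: print(v,k.min(),k.max(),(Q[v,k.min(),:2]@u).round(4),(Q[v,k.max(),:2]@u).round(4))
E
```

```text
foot
[[ 1.400000e+02  3.428072e+02 -2.168000e-01  4.848000e-01  8.210000e-02]
 [ 1.410000e+02  3.428063e+02           nan           nan           nan]
 [ 1.420000e+02  3.427269e+02 -2.168000e-01  4.832000e-01  8.210000e-02]
 [ 1.430000e+02  3.426397e+02 -2.168000e-01  4.823000e-01  8.190000e-02]
 [ 1.440000e+02  3.426397e+02 -2.167000e-01  4.815000e-01  8.190000e-02]
 [ 1.450000e+02  3.426397e+02 -2.168000e-01  4.808000e-01  8.230000e-02]
 [ 1.460000e+02  3.426430e+02 -2.168000e-01  4.800000e-01  8.270000e-02]
 [ 1.470000e+02  3.426430e+02 -2.167000e-01  4.791000e-01  8.210000e-02]
 [ 1.480000e+02  3.426364e+02 -2.168000e-01  4.783000e-01  8.260000e-02]
 [ 1.490000e+02  3.426369e+02 -2.167000e-01  4.775000e-01  8.270000e-02]
 [ 1.500000e+02  3.426044e+02 -2.167000e-01  4.767000e-01  8.230000e-02]
 [ 1.510000e+02  3.425473e+02 -2.167000e-01  4.759000e-01  8.240000e-02]
 [ 1.520000e+02  3.425143e+02 -2.167000e-01  4.751000e-01  8.250000e-02]
 [ 1.530000e+02  3.425175e+02 -2.165000e-01  4.742000e-01  8.190000e-02]
 [ 1.540000e+02  3.425113e+02 -2.165000e-01  4.734000e-01  8.200000e-02]

[... 1120 characters left out ...]
071515e+02 -1.630000e-01  4.584000e-01  8.510000e-02]
 [ 1.730000e+02  4.070448e+02 -1.633000e-01  4.577000e-01  8.570000e-02]
 [ 1.740000e+02  4.069455e+02 -1.636000e-01  4.570000e-01  8.650000e-02]]
158 407 415 -0.1638 -0.157
159 398 416 -0.1708 -0.1568
160 398 416 -0.1713 -0.1566
161 398 416 -0.1712 -0.1561
162 398 416 -0.1711 -0.1562
163 397 415 -0.1714 -0.1575
164 397 415 -0.171 -0.1568
165 397 415 -0.1708 -0.1571
166 397 415 -0.1705 -0.1572
167 397 415 -0.1711 -0.1572
168 397 415 -0.1711 -0.1568
169 397 415 -0.1713 -0.1576
170 397 415 -0.171 -0.1566
171 397 415 -0.1709 -0.1565
172 397 415 -0.171 -0.1564
173 391 415 -0.1711 -0.1565
174 397 415 -0.1713 -0.1563
175 396 414 -0.1716 -0.1569
```

```bash
python3 -m pendant '[[[0.0003,0.0015,0],[0,0,0],0.01],[[0.0006,0.003,0],[0,0,0],0.01],[[0.0006,0.003,0],[0,0,0],0.01],[[0.0006,0.003,0],[0,0,0],0.01],[[0.0006,0.003,0],[0,0,0],0.01]]' && python3 - <<'E'
from h import *
s=get_state(); print(s["ee_pos"],s["ft_force"],s["gripper_force"],(np.array(s["ee_pos"])[:2]-[.5383,.0769])@[-.265,-.964])
f=grab_frame("wrist"); Q=pts(f,s); im=f["image"].astype(int); L=(Q-s["ee_pos"])@np.array(s["ee_rot"])
for v in (205,210,215,220):
    k=np.nonzero((abs(Q[v,:,2]-.081)<.004)&(im[v].max(1)<95)&(abs(L[v,:,1])<.03))[0]
    if len(k): print(v,k.min(),k.max(),L[v,k.min()].round(4),L[v,k.max()].round(4))
g=grab_frame("side"); sd=g["image"]; Qs=pts(g); np.savez("/tmp/s5",Q=Qs,im=sd)
save("s5.png",cv2.resize(sd[190:240,240:300],None,fx=12,fy=12,interpolation=cv2.INTER_CUBIC))
# project the pull line: expected foot-line level for the marker line
T=np.array(g["camera_from_world"]);K=np.array(g["mtx"])
def pr(P): c=T@[*P,1]; c=c[:3]*[1,-1,-1]; q=K@c; return q[:2]/q[2]
mk=np.array([.4899,.0357]); n=np.array([.964,-.265])
for a in (-.008,0,.008,.015,.02,.025): print(a,pr([*(mk+n*a),.0835]).round(1),((pr([*(mk+n*a),.0835])-[240,190])*12).round(0))
E
```

```text
time: 11.9
ee_pos: [0.5246, 0.0255, 0.1887]
ee_rot: [[0.962, -0.272, 0.002], [-0.272, -0.962, 0.002], [0.002, -0.002, -1.0]]
ft_force: [4.6, 9.5, 1.0]
finger_gap: 0.222
gripper_force: 40.0
[0.52457512 0.02552871 0.18869974] [4.64914954 9.50889246 1.00791489] 40.00072061782703 0.0531590151120293
205 259 298 [ 0.0222 -0.0126  0.1085] [0.0225 0.012  0.1075]
210 259 298 [ 0.0189 -0.0127  0.1086] [0.019  0.0121 0.1083]
215 259 298 [ 0.0153 -0.0128  0.1098] [0.0159 0.0121 0.1076]
220 260 298 [ 0.0124 -0.0121  0.1083] [0.012  0.0123 0.1095]
-0.008 [273.2 204.8] [398. 178.]
0 [270.5 203.7] [366. 164.]
0.008 [267.8 202.6] [334. 151.]
0.015 [265.5 201.6] [307. 139.]
0.02 [263.9 200.9] [287. 131.]
0.025 [262.3 200.2] [267. 123.]
```

View pics/s5.png

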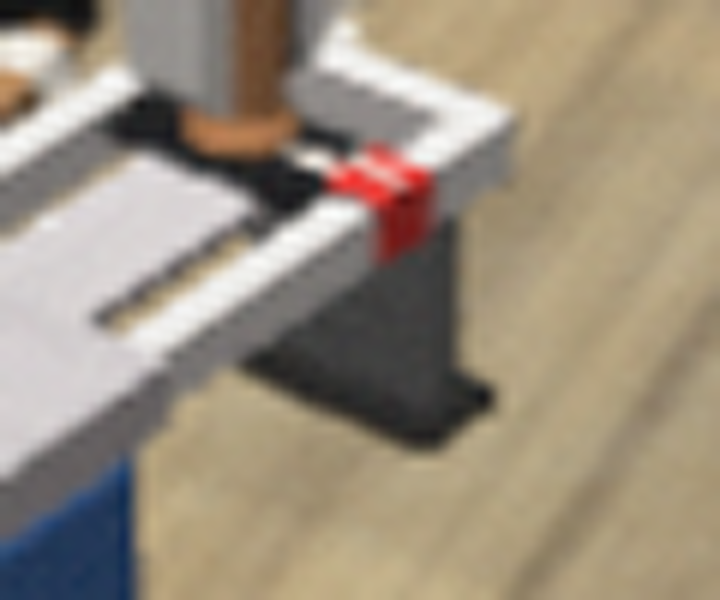

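In the side view, the handle's foot line at (290–330,150–163) runs straight into the marker's white line at (365–400,165–185). The measured travel is 53.2 mm against the 53.4 mm needed. I'll hold briefly, then hand in.

```bash
python3 -m pendant '[[[0,0,0],[0,0,0],0.01],[[0,0,0],[0,0,0],0.01],[[0,0,0],[0,0,0],0.01],[[0,0,0],[0,0,0],0.01],[[0,0,0],[0,0,0],0.01]]' && python3 -c "
from h import *
print(hand_in())"
```

```text
time: 12.5
ee_pos: [0.5246, 0.0255, 0.1887]
ee_rot: [[0.962, -0.272, 0.002], [-0.272, -0.962, 0.002], [0.002, -0.002, -1.0]]
ft_force: [5.1, 8.8, 2.6]
finger_gap: 0.22
gripper_force: 40.0
the job is handed in; nothing more can be done
None
```

I handed the job in at 12.5 s: the lid was flat and fully home in the pocket when last checked (just before the pull), and the gate is held at the marker (53.2 mm pulled of 53.4 mm measured) with a 40 N grip; no verdict was returned.

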